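# Tip open the tape box

## Robot

A 7-joint arm with a two-finger parallel gripper is mounted at the origin on the work surface. World frame = base frame: x ahead of the robot, y to its left, z up, the work surface at z = 0. Lengths are in m, angles in rad, forces in N, time in s.
With the tool pointing down it reaches from about 0.375 to 0.925 m from the base axis. Payload 3.1 kg.
Tool frame: the origin (TCP) lies between the finger pads; the fingertips stand 19 mm ahead of it and the grasp point (between the pads) is the TCP; z points along the fingers, y is the line along which they close (so a half turn about z gives the same grasp; the last joint's range is limited). The gripper opens to 85 mm and grips with 20 to 120 N. Pads are 22 mm wide; open, the fingers measure 114 mm over their backs; the gripper's body (76 mm by 85 mm) begins 54 mm behind the grasp point. The pads swing forward as they close: fully open they stand 13 mm farther back than shut.
Start: joints at [-1.353, 0.383, 0.044, 1.598, -0.018, 1.161, -0.05], TCP at [0.202, 0.618, 0.25] pointing down, gripper open.
Joint ranges: [-2.61, 2.61], [-0.41, 2.15], [-1.48, 1.57], [0, 2.5], [-1.57, 4.71], [0.05, 1.97], [-2.85, 2.85]. Speed limits (rad/s): [2.79, 2.79, 3.14, 3.14, 3.14, 3.14, 3.14].

## Interface

Orientations are given as a unit quaternion [x, y, z, w].
In Python, from bench import move_ptp, movel, move_j, move_gripper, pause, inverse_kinematics, read_camera, camera_params, MotionError, sign_off, look_for, tip_of, read_time_s, read_qpos, read_joint_vel, read_effort, read_eef_pos, read_tcp_rot, read_ft_force, read_ft_torque, read_finger_gap, read_grasp_force gives the robot as it stands. Calls block until the motion is done:
- move_ptp(position, orientation): joint-space move of the TCP to a pose.
- movel(position, orientation=None, speed=0.15): straight line of the TCP; orientation=None keeps the orientation; speed is the mean speed in m/s.
- move_j(angles): joint-space move.
- move_gripper(opening, effort=None): finger opening in m; effort is the grip in N (None keeps the last); returns when the fingers have stopped.
- pause(seconds).
- inverse_kinematics(position, orientation): joint angles nearest the present ones, or None.
- read_camera(name): name is "scene" or "top" or "wrist"; returns the picture (400x640x3 uint8, red, green, blue); there is no depth.
- camera_params(name): a dict with "K" (3x3 intrinsics, pixels), "camera_from_world" (4x4, takes a point from world to camera coordinates). Camera axes: x right, y down, z forward; pixel columns grow to the right and rows downward; lengths in m; the calibration is good to about 2 mm. A picture is of the moment at which its call begins: read the wrist's pose just before it. camera_params takes no time and is no camera call; for the wrist camera it gives the pose at the moment of the call.
A pose or a line that the arm cannot do raises MotionError and nothing moves.
- sign_off(): hands the job in; it is judged then, once.
Trained networks look in the newest picture that a camera, given by its name, has taken for a name from the list of things; names that differ only in an ending like _2 or _b are one class to them, and where a whole thing is asked for, a point or a joint stands for the part that bears it (a point fixed in the world has none). Each returns a list of dicts, best first, with "confidence" (0 to 1); they miss things now and then, are a little off and sometimes report something else, mostly with a low value. They report only what shows in the picture. A call takes as long as a camera call.
- look_for(camera, name): "at" ([column, row] in pixels, amid what is visible of it).
- tip_of(camera, name): "at" ([column, row] in pixels: a listed point, or the origin of a listed thing).
Readings, each from a call of its own:
- read_time_s(): time.
- read_qpos(): joint angles.
- read_joint_vel(): joint speeds.
- read_effort(): joint torques, N m.
- read_eef_pos(): TCP position.
- read_tcp_rot(): TCP orientation.
- read_ft_force(): force on the tool from outside, world axes, zero at the start.
- read_ft_torque(): the same for the moment, N m.
- read_finger_gap(): finger opening in m.
- read_grasp_force(): force on a finger pad.
Only numpy, scipy, OpenCV 4.12 (cv2) and the standard library are available. Lean on these libraries where they do the work, as an engineer would, in place of code of your own. Each camera call takes 0.05 s, during which the arm holds its last target. There are 200 camera calls.

## Task

The packer needs a fresh roll of tape from the box with the yellow lid. Press down the yellow tab that sticks out behind the hinge of that box until its lid tips up and stands fully open, let go, and leave the blue and green boxes shut.

Things in the scene. Friction and masses are not known exactly. Their poses are not given: they have to be found in the camera images.
- yellow_lid (a joint): Rocker of the yellow box, rad: 0 shut, 0.9 fully open (hard stop), 0 to 0.12 at the start. Grey fixed box 120 x 110 x 70 mm high; level hinge pin 78 mm above desk; yellow lid 128 x 108 mm on the robot's side of it, press tab beyond it, pointing away from the robot within 0.3 rad. Pushing the tab down raises the lid. Stiff hinge: about 2 N on the tab moves it and it stays where left.
- yellow_tab (a point): Yellow press tab: paddle 40 long x 56 wide x 5 mm thick, three black ribs, on a 30 mm stalk. Origin: centre of its upper face, 70 mm from the hinge pin. Axes turn with the lid; lid shut: x level, away from the hinge, y along the pin, z up. Tab shut: slopes up 0.35 rad, origin 102 mm above desk, 66 mm from pin in plan; fully open: slopes down 0.55 rad, 41 mm, 60 mm. Nothing under it.
- blue_lid (a joint): Hinged lid of the blue dispenser box, blue plastic, same size and build as the yellow one. Joint value in rad: 0 shut, 0.9 fully open. It stands shut (0 to 0.08) at the start.
- green_lid (a joint): Hinged lid of the green dispenser box, green plastic, same size and build as the yellow one. Joint value in rad: 0 shut, 0.9 fully open. It stands shut (0 to 0.08) at the start.

How it is judged:
On the way:
1. the lid of the yellow box is tipped up past 0.3 rad with the gripper over its tab (value of joint yellow_lid above 0.3 rad and horizontal distance between the grasp point and yellow_tab below 0.05 m), for 0.04 s.
At the end, for the whole second after the job is handed in: The yellow lid stands open and at rest, at more than 0.70 rad of its 0.90 rad travel, and the blue and green lids are shut (below 0.15 rad) (value of joint yellow_lid above 0.7 rad and velocity of joint yellow_lid between -0.05 and 0.05 rad/s and value of joint each of blue_lid, green_lid below 0.15 rad); the robot touches nothing.
It fails at once if the blue or the green box is opened (lid beyond 0.25 rad) (value of joint any of blue_lid, green_lid above 0.25 rad).
It also fails if it takes over 26 s, if anything falls off the work surface, if the arm or the gripper's body presses on something with over 40 N, if the wrist force passes 120 N, or if a joint passes its speed limit or range.

## Working session

There is one attempt and no reset: what is moved stays moved. The work goes in short steps, each a Python script; the robot and the scene stay as the last script left them, time stands still between calls to the robot, and variables do not carry over. Pictures are saved under pics/ and viewed, at most 10 in all, crops included, and the job is handed in when it is done.

```bash
mkdir -p pics; cat > h.py <<'E'
import numpy as np, cv2
from bench import *
def ray(cam,px):
    p=camera_params(cam);K=np.array(p["K"]);T=np.array(p["camera_from_world"])
    d=T[:3,:3].T@np.linalg.solve(K,[px[0],px[1],1]);return -T[:3,:3].T@T[:3,3],d
def at_z(cam,px,z):
    o,d=ray(cam,px);return o+d*(z-o[2])/d[2]
def save(cam,n):
    im=read_camera(cam);cv2.imwrite(f"pics/{n}.png",np.ascontiguousarray(im[:,:,::-1]));return im
E
python3 - <<'E'
from h import *
a=save("top","top1")
for n in ["yellow_tab"]: print(tip_of("top",n),look_for("top",n))
for n in ["yellow_lid","blue_lid","green_lid"]: print(n,look_for("top",n)[:2])
r=tip_of("top","yellow_tab")
for t in r[:2]: print(at_z("top",t["at"],.102))
save("scene","scene1")
r=tip_of("scene","yellow_tab");print(r)
for t in r[:2]: print(at_z("scene",t["at"],.102))
print(read_time_s(),read_tcp_rot())
E
python3 -c "
import cv2,numpy as np
cv2.imwrite('pics/both.png',cv2.resize(np.vstack([cv2.imread('pics/top1.png'),cv2.imread('pics/scene1.png')]),(480,600)))"
```

```text
[{'at': [199.3, 188.8], 'confidence': 0.74}] [{'at': [203.4, 246.4], 'confidence': 0.82}]
yellow_lid [{'at': [200.8, 247.9], 'confidence': 0.81}]
blue_lid [{'at': [441.6, 242.9], 'confidence': 0.84}]
green_lid [{'at': [311.0, 219.5], 'confidence': 0.97}]
[0.53259913 0.22946399 0.102     ]
[{'at': [425.9, 225.5], 'confidence': 0.64}]
[0.53926201 0.23514927 0.102     ]
0.45 [ 1.57204095e-01  9.87566127e-01 -1.23596654e-04 -3.04622143e-05]
```

View pics/top1.png

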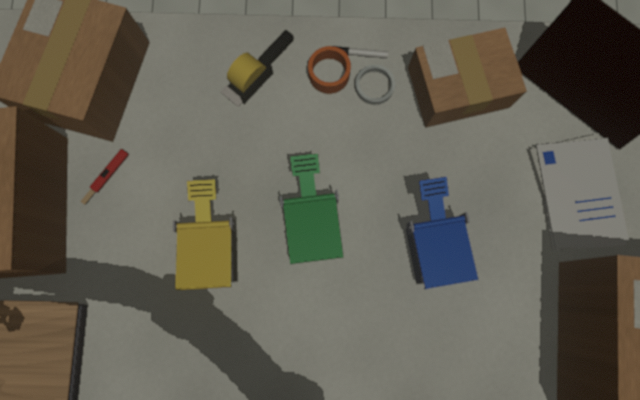

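View pics/scene1.png

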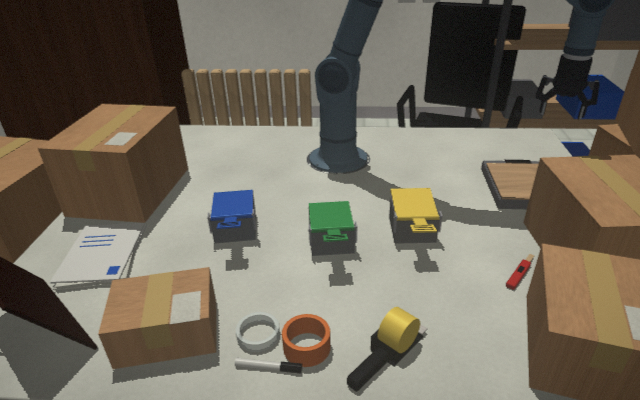

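The top view shows the yellow tab at (202,189), the hinge at about (205,221) and the tab pointing nearly along +x. The green lid is about 0.2 m to its right. The scene view agrees, with the yellow tab at about (426,227). Next I'll raise the arm, go above the tab and take a close look.

```bash
python3 - <<'E'
from h import *
h=at_z("top",[205,221],.078);print("hinge",h)
q=[0,1,0,0]
p=read_eef_pos(); movel([p[0],p[1],.36],speed=.2)
move_ptp([.535,.232,.36],q)
move_gripper(0.0)
movel([.535,.232,.22],speed=.2)
print(read_eef_pos(),read_time_s(),read_finger_gap(),read_ft_force())
save("wrist","w1")
r=tip_of("wrist","yellow_tab");print(r)
for t in r[:2]: print(at_z("wrist",t["at"],.102),at_z("wrist",t["at"],.096))
E
```

```text
hinge [0.47126207 0.2193222  0.078     ]
[0.53595691 0.23234365 0.22121163] 4.6167 -0.00011700092328479634 [0.17240497 0.25013595 0.55037109]
[{'at': [316.4, 192.8], 'confidence': 0.65}]
[0.5290683  0.22941428 0.102     ] [0.53083055 0.22932244 0.096     ]
```

View pics/w1.png

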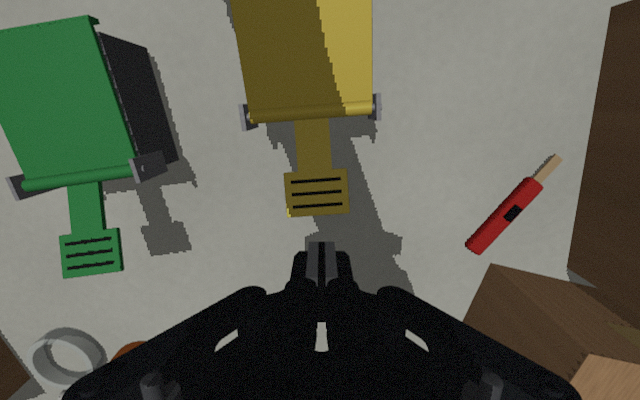

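The wrist view shows the tab centre at (316,192), which gives (0.530, 0.2295). That matches the top view and sits about 62 mm from the hinge. Next I'll press down in steps while watching the force.

```bash
python3 - <<'E'
from h import *
print("cam",ray("wrist",[320,200])[0]-read_eef_pos())
q=[0,1,0,0];x,y=.532,.2295
movel([x,y,.14],q,speed=.15)
f0=read_ft_force()
z=.14
while z>.060:
    z-=.004; movel([x,y,z],q,speed=.06)
    f=read_ft_force()-f0; print(round(z,3),read_eef_pos()[2].round(4),f.round(1))
    if np.linalg.norm(f)>12: break
save("top","top2");save("scene","scene2");print(read_time_s())
E
python3 -c "
import cv2,numpy as np
a=cv2.imread('pics/scene2.png')[140:290,180:500]
cv2.imwrite('pics/s2c.png',cv2.resize(a,None,fx=2,fy=2))"
```

```text
cam [-0.07865791  0.00055903  0.12284617]
0.136 0.1368 [-0.7 -1.6 -0.9]
0.132 0.1318 [ 0.  -1.  -1.1]
0.128 0.1276 [-0.5 -0.  -0.3]
0.124 0.1236 [-0.5 -1.4 -0.4]
0.12 0.1196 [-0.5 -1.7  0. ]
0.116 0.1158 [-0.1 -0.8 -0.5]
0.112 0.1117 [-1.4 -1.4 -0.1]
0.108 0.1076 [-0.5 -0.6  0.1]
0.104 0.1036 [ 0.5 -0.6 -0.3]
0.1 0.0996 [-0.2 -0.2 -1.2]
0.096 0.0957 [-0.4 -0.8 -1. ]
0.092 0.0916 [-0.4 -1.4 -0.6]
0.088 0.0876 [-1.1 -0.  -0.9]
0.084 0.0836 [-1.5 -1.5 -1.3]
0.08 0.0797 [-1.1 -1.1 -0.5]
0.076 0.0757 [ 0.  -2.4 -1.6]
0.072 0.0717 [ 0.7 -0.9 -0.3]
0.068 0.0677 [-0.6 -1.9  0. ]
0.064 0.0636 [-0.4 -1.1 -0.9]
0.06 0.0599 [-0.3 -0.6 -1. ]
10.5
```

View pics/s2c.png

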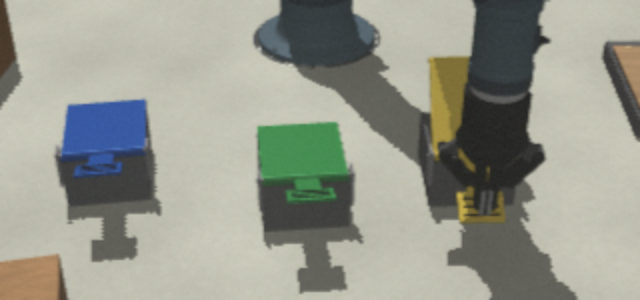

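The lid has tipped up and the fingers are on the tab (crop 485,205), but no stop force has shown up yet. I'll keep pressing.

```bash
python3 - <<'E'
from h import *
x,y=.532,.2295;q=[0,1,0,0];z=.06
while z>.034:
    z-=.002; movel([x,y,z],q,speed=.04)
    f=read_ft_force(); print(round(z,3),read_eef_pos()[2].round(4),f.round(1))
    if f[2]>10: break
pause(.2)
movel([x,y,.15],speed=.15)
movel([x+.03,y,.28],speed=.2)
pause(.2)
save("top","top3");save("scene","scene3");save("wrist","w3");print(read_time_s(),read_ft_force())
E
python3 -c "
import cv2,numpy as np
a=cv2.imread('pics/scene3.png')[140:290,180:500];b=cv2.imread('pics/top3.png')[130:300,150:490]
cv2.imwrite('pics/s3c.png',np.vstack([cv2.resize(a,(560,262)),cv2.resize(b,(560,280))]))"
```

```text
0.058 0.0591 [-0.3 -0.5  6.5]
0.056 0.0583 [-0.8 -0.8 10.1]
13.1417 [ 0.48558012 -0.68619048  0.40449478]
```

View pics/s3c.png

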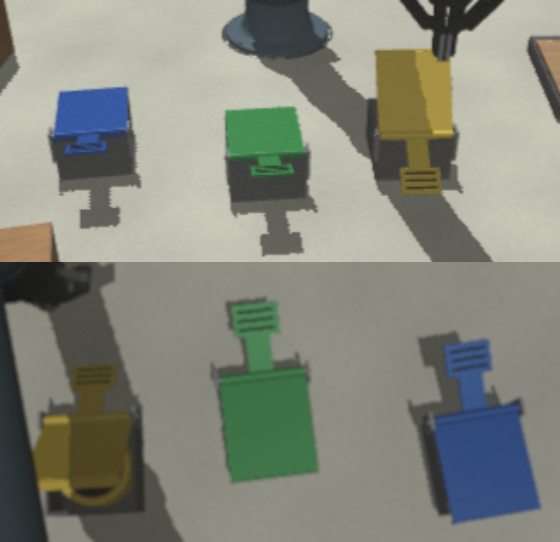

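View pics/w3.png

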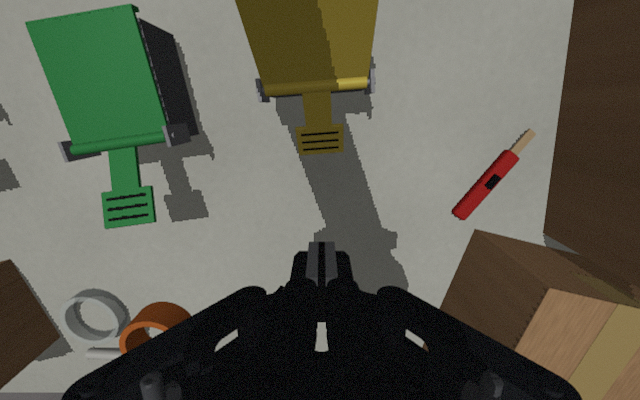

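The stop was felt at the expected height: 10 N with the fingertip at about 40 mm. The pictures show the yellow lid standing open (scene crop 415,95), the tab low (420,180), the blue and green lids shut, and the gripper clear.

```bash
python3 -c "
from bench import *
print(sign_off())"
```

```text
the job is handed in; nothing more can be done
None
```

The yellow lid is pressed open to its stop, the gripper has let go and is clear, the blue and green boxes are still shut in the last pictures, and the job is handed in (no verdict came back).

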